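Press the pliers home in the socket case

TASK

Put the short, broad-nosed pliers away: lay them flat in the empty pliers-sized wedge-shaped cutout of the open socket set case, jaws at the narrow end, and press them down with the gripper past the stiff side clips until they sit fully home on the cutout's floor, then let go. Leave the long-nosed pliers where they lie.

Things in the scene. Friction and masses are not known exactly. Their poses are not given: they have to be found in the camera images.
- pliers_center (a point): Short broad-nosed pliers lying flat, 0.2 kg, 26 mm thick, 126 mm long. Point: centre of the pivot block, 13 mm above the underside. +y to the jaws, z up, x across. The steel block, 30 mm wide (x), 36 long (y), sides flat and upright, is the place to grip, closing along x. Jaws reach y = +49 mm (20 wide), two splayed red handles y = -77 mm (57 overall).
- cutout (a point): The empty wedge-shaped cutout in the case's insert. Point: where the block's centre belongs in plan, at the insert's top face, 30 mm above the bench. +y to its narrow end (jaws), z up. 12 mm deep, mouth 84 mm wide at y = -89 mm, 42 at y = +61, walls sloping in 6 mm a side: at the floor about 6 mm play a side. Home, the pliers' centre is 1 mm above this point, their top 14 mm above the insert.
- case: Open steel case, 200 (x) x 304 x 31 mm, fixed; origin under its centre, lid flat behind it (+x). Cutout at (-32, +60) mm, axes alike; sockets 10 mm proud at x = +60. Two smooth sprung clips grip the block's sides: laid in, the pliers stop about 5 mm short; 10 to 15 N straight down on the block sends them home to stay.
- longnose_center (a point): Bystander: long-nosed pliers with the same red grips, 183 mm long, 20 thick, with a thin 70 mm nose. Point: centre of their pivot block, 10 mm above the bench; +y to the jaws. The two pliers lie in two spots on the left of the bench, either one in either spot.
Things that resemble listed ones, but are neither listed nor needed, are in the scene too. Leave any green or orange look-alike of the part that bears pliers_center alone.

How it is judged:
By the outcome, as a careful person would: the job done as asked, in the order asked, and still so for the second after the job is handed in, with the robot touching nothing.
It also fails if it takes over 45 s, if anything falls off the work surface, if the arm or the gripper's body presses on something with over 40 N, if the wrist force passes 120 N, or if a joint passes its speed limit or range.

ROBOT

A 6-joint arm with a two-finger parallel gripper is mounted at the origin on the work surface. World frame = base frame: x ahead of the robot, y to its left, z up, the work surface at z = 0. Lengths are in m, angles in rad, forces in N, time in s.
With the tool pointing down it reaches from about 0.35 to 0.775 m from the base axis. Payload 7.3 kg.
Tool frame: the origin (TCP) lies on the front face of the gripper's body, between the roots of the fingers; the fingertips stand 66 mm ahead of it and the grasp point (between the pads) lies 47 mm ahead of it; z points along the fingers, y is the direction in which the jaws open and shut (so a half turn about z gives the same grasp; the last joint's range is limited). The gripper opens to 92 mm and grips with 3 to 60 N. Pads are 19 mm wide; open, the fingers measure 130 mm over their backs; the gripper's body (75 mm by 190 mm) begins 47 mm behind the grasp point.
Start: joints at [-1.263, 0.342, 1.524, -0, 1.275, -0.146], TCP at [0.23, -0.472, 0.292] pointing down, gripper open.
Joint ranges: [-2.53, 2.53], [-0.77, 2.02], [0.04, 2.7], [-1, 4.14], [0.28, 2.66], [-3.11, 3.11]. Speed limits (rad/s): [2.57, 2.57, 3.14, 3.14, 3.14, 3.14].

INTERFACE

Orientations are given as [roll, pitch, yaw] about the fixed x, y, z axes, in that order (R = Rz(yaw) Ry(pitch) Rx(roll)).
In Python, from cell import observe, read_camera, hand_in, search_frame, tip_of gives the robot as it stands. The module is installed in compiled form; this text tells all that it offers.
- The arm moves only by the tool apply_moves, never from a script. Its argument "motion" is a list of rows, each an object with "offset": the shift along the tool's x, y, z in mm, a list of three; "rotation": the turn, a rotation vector about the tool's x, y, z in rad, a list of three. In form: [{"offset": [x, y, z], "rotation": [rx, ry, rz]}, ...]. A call has 1 to 12 rows; each row shifts and turns the pose as measured when the row begins, along the tool's axes as they then stand; what a row does not reach is not made up. A row lasts 1/12 s, in which the tool goes at most 41.7 mm and 7.16 degrees, less where a joint would pass 70% of its speed; a pose out of reach is approached as far as the arm can. A call with a gripper value outside its range is refused whole. "grip" is the closure, from 0 (fully open) to 1 (shut), set as the call begins (left out, the last holds). The fingers move at their own pace and stop on an object; "grip_force" is the grip in N (left out, the last holds). Time passes only in rows, so rows that do not move let the fingers close. It gives the time, the measured TCP pose, the force and the opening at its end, in the units of the state.
- observe(): the state, without advancing time (a new reading comes with each control period).
- read_camera(name): name is "side" or "top"; returns a dict with "img" (384x512x3 uint8, red, green, blue), "camera_matrix" (3x3 intrinsics, pixels), "R" (3x3) and "t" (3): a world point X has camera coordinates R X + t. Camera axes: x right, y down, z forward; pixel columns grow to the right and rows downward; lengths in m; the calibration is good to about 2 mm. A picture is of the moment at which its call begins. There is no depth.
- hand_in(): hands the job in, once; it reports no verdict.
Trained networks look in a picture, given as the dict that the camera call returned (one of the last four; its "shot" number tells which), for a name from the list of things; names that differ only in an ending like _2 or _b are one class to them, and where a whole thing is asked for, a point or a joint stands for the part that bears it (a point fixed in the world has none). Each returns a list of dicts, best first, with "score" (0 to 1); they miss things now and then, are a little off and sometimes report something else, mostly with a low value. They report only what shows in the picture. A call takes as long as a camera call. They do not tell look-alikes from the thing itself.
- search_frame(query, picture): "location" ([x, y, z] in m, in world coordinates, good to about 4 mm: the middle of the surface that is visible of it).
- tip_of(query, picture): "location" ([x, y, z] in m, in world coordinates, good to about 4 mm: a listed point, or the origin of a listed thing).
The state is a dict: "time": time; "qpos": joint angles; "qvel": joint speeds; "joint_efforts": joint torques, N m; "tool_pos": TCP position; "tool_rot": TCP orientation; "contact_force": force on the tool from outside, world axes, zero at the start; "torque": the same for the moment, N m; "opening": finger opening in m.
Only numpy, scipy, OpenCV 4.12 (cv2) and the standard library are available. Lean on these libraries where they do the work, as an engineer would, in place of code of your own. Each camera call takes 0.05 s, during which the arm holds its last target.

## Working session

There is one attempt and no reset: what is moved stays moved. The work goes in short steps, Python scripts to look and compute and a tool call to move; the robot and the scene stay as the last step left them, time stands still between calls to the robot, and variables do not carry over. Pictures are saved under pics/ and viewed, and the job is handed in when it is done.

Besides the shell and the picture viewer there is one more tool, called after "Request:" as name(argument=value, ...), one argument or row to a line, values as JSON. apply_moves: Moves the arm, as the interface text tells. Its arguments: {"type":"object","properties":{"motion":{"type":"array"},"grip":{"type":"number"},"grip_force":{"type":"number"}},"required":["motion"]}

```bash
mkdir -p pics; python3 - <<'E'
from cell import *
import cv2,pickle
o=observe();print({k:o[k] for k in('time','tool_pos','tool_rot','opening')})
for n in('top','side'):
    p=read_camera(n);pickle.dump({k:p[k] for k in p},open(n+'.pkl','wb'))
    cv2.imwrite(f'pics/{n}0.png',cv2.resize(p['img'][:,:,::-1],(800,600),interpolation=cv2.INTER_CUBIC))
    print(n,p['R'],p['t'],p['camera_matrix'])
    for q in('pliers_center','longnose_center','cutout','case'):
        for f in(tip_of,search_frame):
            try: print(q,f.__name__,[( [round(float(x),3) for x in d['location']],round(d['score'],2)) for d in f(q,p)])
            except Exception as e: print(q,f.__name__,e)
E
```

```text
{'time': 0.0, 'tool_pos': array([ 0.23008049, -0.4715546 ,  0.29153439]), 'tool_rot': array([-3.14003830e+00, -2.02438579e-04,  4.53866667e-01]), 'opening': 0.09167968691466263}
top [[-0.02446388 -0.99960171 -0.01406918]
 [-0.99580295  0.02560763 -0.08786765]
 [ 0.08819294  0.01186055 -0.9960328 ]] [0.06518384 0.5452096  0.88258227] [[423.09323806   0.         245.90954402]
 [  0.         423.09323806 192.62057154]
 [  0.           0.           1.        ]]
pliers_center call [([0.748, 0.067, 0.009], 0.98), ([0.324, 0.246, 0.01], 0.76), ([0.601, 0.273, 0.016], 0.65), ([0.593, 0.11, 0.011], 0.61), ([0.535, -0.159, 0.029], 0.38)]
pliers_center call [([0.606, 0.257, 0.028], 0.83), ([0.761, 0.067, 0.021], 0.78), ([0.309, 0.244, 0.021], 0.71), ([0.589, 0.09, 0.025], 0.64)]
longnose_center call [([0.438, 0.217, 0.009], 0.84)]
longnose_center call [([0.44, 0.196, 0.022], 0.79)]
cutout call [([0.537, -0.157, 0.029], 0.87)]
cutout call [([0.643, -0.23, 0.015], 0.73)]
case call [([0.56, -0.218, 0.002], 0.71)]
case call [([0.642, -0.228, 0.023], 0.67)]
side [[-9.99362799e-01 -3.56930142e-02 -6.10713793e-05]
 [-2.64951907e-02  7.42978775e-01 -6.68790360e-01]
 [ 2.39165185e-02 -6.68362588e-01 -7.43451042e-01]] [0.51967642 0.03401318 0.87530584] [[355.53090241   0.         252.25501043]
 [  0.         355.53090241 194.63130731]
 [  0.           0.           1.        ]]
pliers_center call [([0.326, 0.243, 0.012], 0.84), ([0.747, 0.063, 0.013], 0.61), ([0.601, 0.278, 0.011], 0.59), ([0.592, 0.104, 0.014], 0.56)]
pliers_center call [([0.766, 0.071, 0.021], 0.92), ([0.598, 0.269, 0.025], 0.85), ([0.587, 0.1, 0.024], 0.68), ([0.307, 0.248, 0.024], 0.61)]
longnose_center call [([0.44, 0.215, 0.004], 0.86)]
longnose_center call [([0.437, 0.21, 0.015], 0.75)]
cutout call [([0.533, -0.158, 0.025], 0.73)]
cutout call [([0.643, -0.211, 0.015], 0.97)]
case call [([0.558, -0.222, -0.0], 0.86)]
case call [([0.646, -0.204, 0.013], 0.89)]
```

View pics/top0.png

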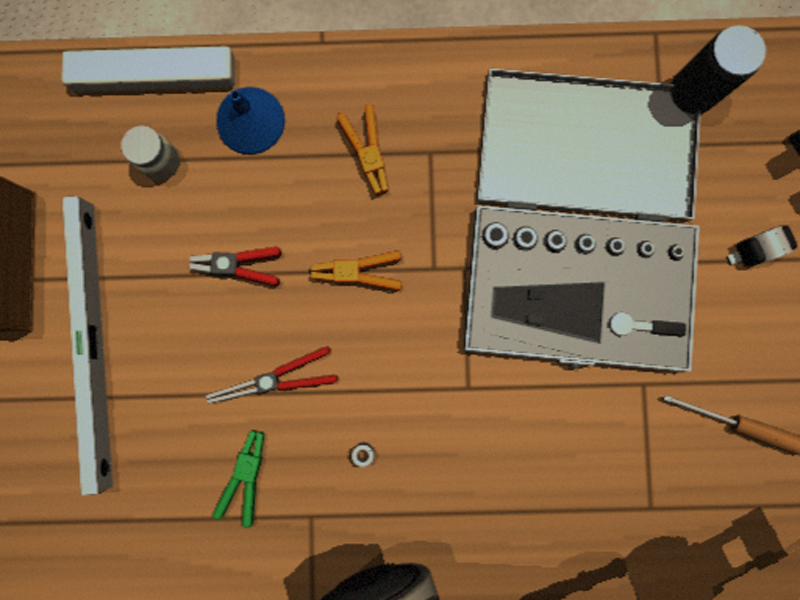

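View pics/side0.png

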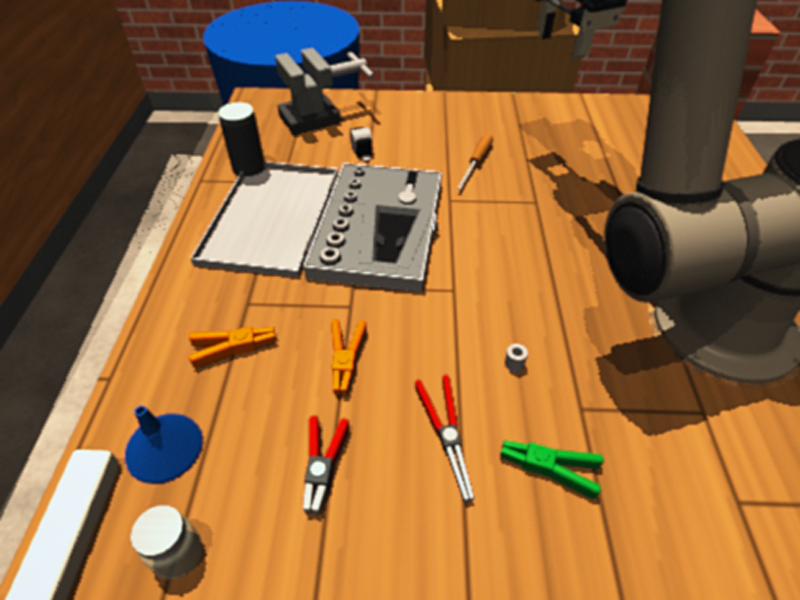

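Candidates in the top picture (800x600 px):
- Red short pliers (222,264), with a broad nose.
- Red long-nosed pliers (266,382), with a thin nose.
- Orange look-alikes (371,157) and (347,270).
- Green look-alike (246,468).

I choose (222,264), which is (318,470) in the side view. Next I'll check it in a close crop.

```bash
cat > h.py <<'E'
import numpy as np,pickle,cv2
def back(p,uv,z):
    K,R,t=map(np.asarray,(p['camera_matrix'],p['R'],p['t']))
    d=R.T@np.linalg.solve(K,np.r_[uv,1.]);c=-R.T@t
    return c+d*(z-c[2])/d[2]
def proj(p,X):
    q=np.asarray(p['camera_matrix'])@(np.asarray(p['R'])@np.asarray(X)+p['t']);return q[:2]/q[2]
def crop(p,c,hw,hh,s):
    x0,y0=int(c[0]-hw),int(c[1]-hh)
    return cv2.resize(p['img'][y0:y0+2*hh,x0:x0+2*hw,::-1],None,fx=s,fy=s,interpolation=cv2.INTER_CUBIC),(x0,y0)
E
python3 - <<'E'
from h import *
T=pickle.load(open('top.pkl','rb'));S=pickle.load(open('side.pkl','rb'))
a,o1=crop(T,(152,170),40,30,10);b,o2=crop(T,(350,198),50,36,8);
c,o3=crop(S,(208,298),40,40,7);d,o4=crop(S,(253,150),40,30,10);print(o1,o2,o3,o4)
for n,i in zip('abcd',(a,b,c,d)):cv2.imwrite(f'pics/c_{n}.png',i)
hsv=cv2.cvtColor(T['img'],cv2.COLOR_RGB2HSV)
E
```

```text
(112, 140) (300, 162) (168, 258) (213, 120)
```

View pics/c_a.png

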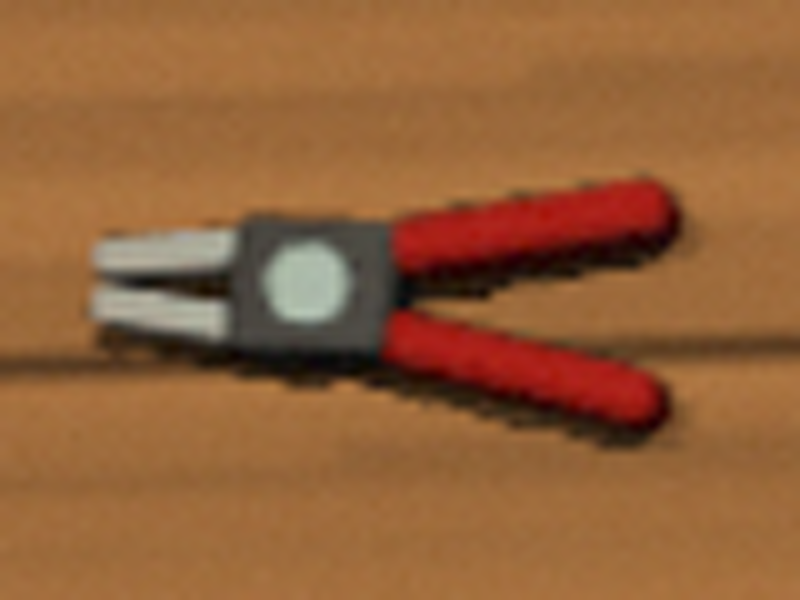

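View pics/c_b.png

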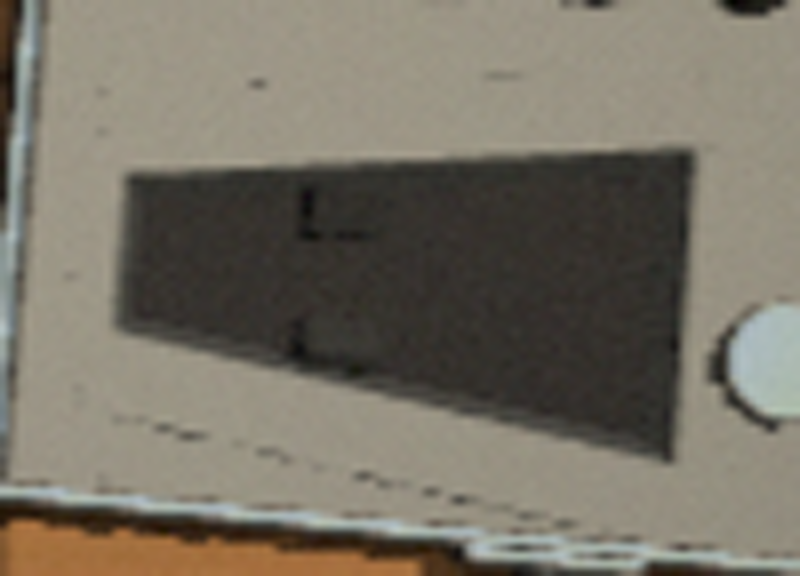

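View pics/c_c.png

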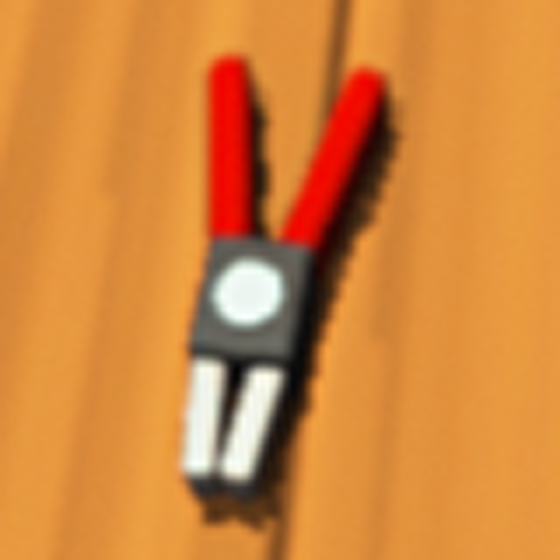

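View pics/c_d.png

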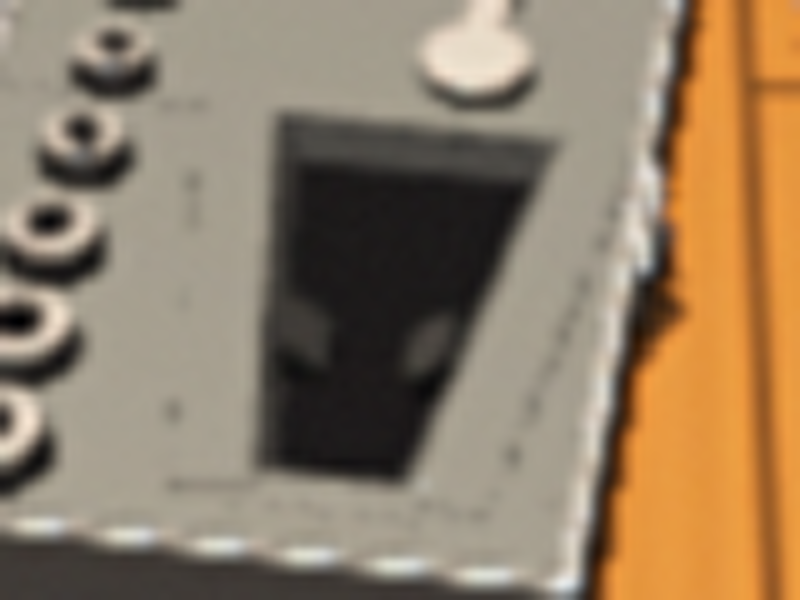

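The crop confirms the pick: broad short jaws and red grips, with the steel block centred at crop a (308,283). The cutout mouth corners in crop b are (127,175), (693,150), (671,460) and (117,327), with the clips showing at about (325,215) and (330,345).

```bash
python3 - <<'E'
from h import *
T=pickle.load(open('top.pkl','rb'));S=pickle.load(open('side.pkl','rb'))
def w(p,o,s,pts,z): return np.array([back(p,np.array(o)+(np.array(q)+.5)/s-.5,z) for q in pts])[:,:2]
np.set_printoptions(precision=4,suppress=True)
def fit(model,W):
    a=model-model.mean(0);b=W-W.mean(0)
    th=np.arctan2((a[:,0]*b[:,1]-a[:,1]*b[:,0]).sum(),(a*b).sum())
    R=np.array([[np.cos(th),-np.sin(th)],[np.sin(th),np.cos(th)]])
    t=W.mean(0)-R@model.mean(0)
    print('origin',t,'yaw',th,'res mm',1e3*(model@R.T+t-W))
B=np.array([[15,18],[15,-18],[-15,-18],[-15,18]])/1e3
C=np.array([[21,61],[42,-89],[-42,-89],[-21,61]])/1e3
for p,o,s,pts in((T,(112,140),10,[(243,217),(398,224),(385,355),(232,348)]),(S,(168,258),7,[(192,343),(212,238),(312,247),(298,360)])):
    fit(B,w(p,o,s,pts,.026))
print('disc',w(T,(112,140),10,[(308,283)],.026),w(S,(168,258),7,[(249,292)],.026))
# handle tips ends/jaw ends top, z~.02
print('jaw tips/handle ends',w(T,(112,140),10,[(92,250),(92,305),(680,210),(668,400)],.018))
for p,o,s,pts in((T,(300,162),8,[(127,175),(693,150),(671,460),(117,327)]),(S,(213,120),10,[(260,468),(278,112),(560,140),(405,480)])):
    fit(C,w(p,o,s,pts,.03))
E
```

```text
origin [0.6053 0.2723] yaw -0.0812546839801941 res mm [[ 0.9611  1.2625]
 [ 0.4679 -1.0126]
 [-0.9796 -1.5234]
 [-0.4494  1.2736]]
origin [0.6041 0.2732] yaw -0.052471930651056896 res mm [[ 0.8726  3.0675]
 [ 0.1684 -1.8897]
 [-1.4013 -2.0299]
 [ 0.3603  0.8521]]
disc [[0.606  0.2737]] [[0.6055 0.272 ]]
jaw tips/handle ends [[0.6157 0.323 ]
 [0.6036 0.323 ]
 [0.6211 0.1944]
 [0.5795 0.1974]]
origin [ 0.5345 -0.1548] yaw -0.1213389211273899 res mm [[ 0.6916  0.3531]
 [ 0.6073 -0.7831]
 [-0.746  -0.7858]
 [-0.5529  1.2158]]
origin [ 0.5331 -0.1563] yaw -0.12054865267320858 res mm [[ 1.8418  0.3679]
 [ 0.6699 -1.3378]
 [-0.813  -1.2621]
 [-1.6987  2.232 ]]
```

Pliers are at (0.6055, 0.2725) with yaw -0.075. The cutout is at (0.534, -0.1555) with yaw -0.121. Both views agree to about 1–2 mm. The tool yaw is 1.496 for the grasp and 1.450 for placing. I'll turn first.

Request:
apply_moves(
  motion=[
    {"offset": [0,0,0],"rotation": [0,0,-0.12]},
    {"offset": [0,0,0],"rotation": [0,0,-0.12]},
    {"offset": [0,0,0],"rotation": [0,0,-0.12]},
    {"offset": [0,0,0],"rotation": [0,0,-0.12]},
    {"offset": [0,0,0],"rotation": [0,0,-0.12]},
    {"offset": [0,0,0],"rotation": [0,0,-0.12]},
    {"offset": [0,0,0],"rotation": [0,0,-0.12]},
    {"offset": [0,0,0],"rotation": [0,0,-0.12]},
    {"offset": [0,0,0],"rotation": [0,0,-0.08]},
  ],
  grip=0,
)

```text
time: 1.65
tool_pos: [0.2302, -0.4718, 0.2923]
tool_rot: [3.141, 0.0, 1.536]
contact_force: [0.3, 0.1, -0.5]
opening: 0.0918
```

```bash
cat > go.py <<'E'
import sys,numpy as np
from scipy.spatial.transform import Rotation as Q
from cell import observe
def go(x,y,z,yaw):
    o=observe();R=Q.from_euler('xyz',o['tool_rot']);G=Q.from_euler('xyz',[np.pi,0,yaw])
    d=R.inv().apply(np.array([x,y,z])-o['tool_pos'])*1e3
    print('t',round(o['time'],2),'pos',o['tool_pos'].round(4),'rot',o['tool_rot'].round(4),'F',o['contact_force'].round(1),'op',round(o['opening'],4))
    print('offset mm',d.round(1),'rotvec',(R.inv()*G).as_rotvec().round(4),'rows>=',np.linalg.norm(d)/41.7)
go(*map(float,sys.argv[1:]))
E
python3 go.py .6055 .2725 .2 1.496
```

```text
t 1.65 pos [ 0.2302 -0.4718  0.2923] rot [3.1415e+00 1.0000e-04 1.5357e+00] F [ 0.3  0.1 -0.5] op 0.0918
offset mm [757.1 348.9  92.2] rotvec [0.0001 0.0001 0.0397] rows>= 20.11265024049461
```

Request:
apply_moves(
  motion=[
    {"offset": [31,14,0],"rotation": [0,0,0.02]},
    {"offset": [31,14,0],"rotation": [0,0,0.02]},
    {"offset": [31,14,0],"rotation": [0,0,0]},
    {"offset": [31,14,0],"rotation": [0,0,0]},
    {"offset": [31,14,0],"rotation": [0,0,0]},
    {"offset": [31,14,0],"rotation": [0,0,0]},
    {"offset": [31,14,0],"rotation": [0,0,0]},
    {"offset": [31,14,0],"rotation": [0,0,0]},
    {"offset": [31,14,0],"rotation": [0,0,0]},
    {"offset": [31,14,0],"rotation": [0,0,0]},
    {"offset": [31,14,0],"rotation": [0,0,0]},
    {"offset": [31,14,0],"rotation": [0,0,0]},
  ],
)

```text
time: 2.65
tool_pos: [0.4277, -0.1025, 0.2918]
tool_rot: [3.138, 0.005, 1.488]
contact_force: [1.3, -1.3, 0.4]
opening: 0.0917
```

```bash
python3 go.py .6055 .2725 .2 1.496
```

```text
t 2.65 pos [ 0.4277 -0.1025  0.2918] rot [3.1379 0.005  1.4876] F [ 1.3 -1.3  0.4] op 0.0917
offset mm [389.  145.7  90.4] rotvec [ 0.0037  0.005  -0.0083] rows>= 10.193602116644373
```

Request:
apply_moves(
  motion=[
    {"offset": [34,13,4],"rotation": [0,0.005,-0.008]},
    {"offset": [34,13,4],"rotation": [0,0,0]},
    {"offset": [34,13,4],"rotation": [0,0,0]},
    {"offset": [34,13,4],"rotation": [0,0,0]},
    {"offset": [34,13,4],"rotation": [0,0,0]},
    {"offset": [34,13,4],"rotation": [0,0,0]},
    {"offset": [34,13,4],"rotation": [0,0,0]},
    {"offset": [34,13,4],"rotation": [0,0,0]},
    {"offset": [34,13,4],"rotation": [0,0,0]},
    {"offset": [34,13,4],"rotation": [0,0,0]},
    {"offset": [34,13,4],"rotation": [0,0,0]},
    {"offset": [0,0,0],"rotation": [0,0,0]},
  ],
)

```text
time: 3.65
tool_pos: [0.6055, 0.2859, 0.246]
tool_rot: [3.132, -0.0, 1.501]
contact_force: [-2.2, -0.6, -1.1]
opening: 0.0916
```

```bash
python3 go.py .6055 .2725 .14 1.496
```

```text
t 3.65 pos [0.6055 0.2859 0.246 ] rot [ 3.1324e+00 -3.0000e-04  1.5013e+00] F [-2.2 -0.6 -1.1] op 0.0916
offset mm [-13.4  -0.  106. ] rotvec [ 0.0092 -0.0003  0.0053] rows>= 2.5627218024608167
```

Request:
apply_moves(
  motion=[
    {"offset": [-4,0,26],"rotation": [0.009,0,0.005]},
    {"offset": [-4,0,26],"rotation": [0,0,0]},
    {"offset": [-3,0,26],"rotation": [0,0,0]},
    {"offset": [-2,0,26],"rotation": [0,0,0]},
    {"offset": [0,0,0],"rotation": [0,0,0]},
  ],
)

```text
time: 4.07
tool_pos: [0.6056, 0.2768, 0.138]
tool_rot: [3.138, -0.002, 1.502]
contact_force: [-1.2, -1.1, -0.2]
opening: 0.0917
```

```bash
python3 go.py .6055 .2725 .078 1.496; python3 - <<'E'
from h import *
from cell import *
p=read_camera('side');pickle.dump(p,open('s1.pkl','wb'))
i,o=crop(p,(208,290),50,45,7);cv2.imwrite('pics/s1.png',i);print(o)
E
```

```text
t 4.07 pos [0.6056 0.2768 0.138 ] rot [ 3.1385e+00 -1.7000e-03  1.5023e+00] F [-1.2 -1.1 -0.2] op 0.0917
offset mm [-4.4 -0.  60. ] rotvec [ 0.0031 -0.0017  0.0063] rows>= 1.4428241007578244
(158, 245)
```

View pics/s1.png

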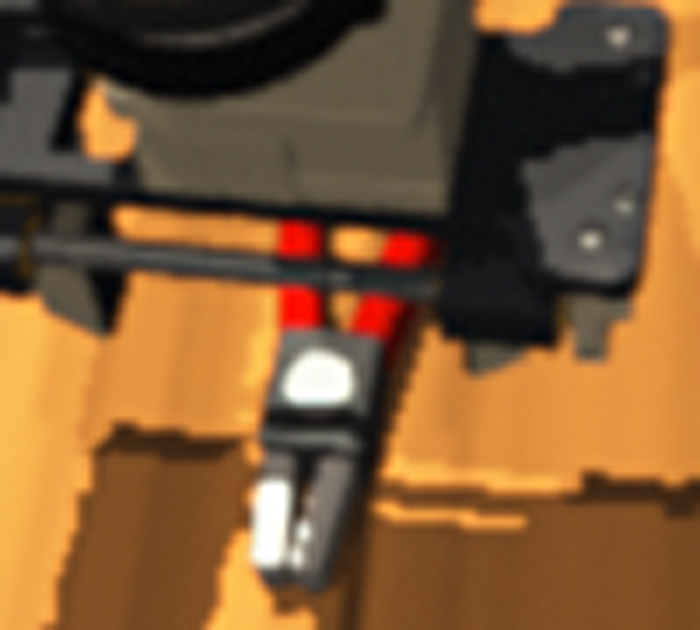

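The open fingers straddle the block, which is at about (322,375) in this crop, and both sides are clear. Descending.

Request:
apply_moves(
  motion=[
    {"offset": [-2,0,20],"rotation": [0.003,0,0.006]},
    {"offset": [-2,0,18],"rotation": [0,0,0]},
    {"offset": [0,0,12],"rotation": [0,0,0]},
    {"offset": [0,0,6],"rotation": [0,0,0]},
    {"offset": [0,0,0],"rotation": [0,0,0]},
  ],
)

```text
time: 4.53
tool_pos: [0.6115, 0.2748, 0.0924]
tool_rot: [3.126, -0.009, 1.496]
contact_force: [-0.0, 0.5, -0.0]
opening: 0.0917
```

```bash
python3 go.py .6055 .2725 .078 1.496
```

```text
t 4.53 pos [0.6115 0.2748 0.0924] rot [ 3.1257 -0.0085  1.4956] F [-0.   0.5 -0. ] op 0.0917
offset mm [-2.8 -6.  14.3] rotvec [ 0.0159 -0.0085 -0.0004] rows>= 0.3776628446129153
```

Request:
apply_moves(
  motion=[
    {"offset": [-1,-3,0],"rotation": [0.016,-0.008,0]},
    {"offset": [-1,-2,0],"rotation": [0,0,0]},
    {"offset": [0,0,0],"rotation": [0,0,0]},
  ],
)

```text
time: 4.78
tool_pos: [0.6074, 0.2738, 0.0959]
tool_rot: [3.139, -0.002, 1.496]
contact_force: [0.5, 0.0, -0.4]
opening: 0.0917
```

```bash
python3 go.py .6055 .2725 .078 1.496
```

```text
t 4.78 pos [0.6074 0.2738 0.0959] rot [ 3.1390e+00 -1.5000e-03  1.4958e+00] F [ 0.5  0.  -0.4] op 0.0917
offset mm [-1.5 -1.8 17.9] rotvec [ 0.0026 -0.0015 -0.0002] rows>= 0.4320602550471437
```

Request:
apply_moves(
  motion=[
    {"offset": [-1,-2,6],"rotation": [0.003,0,0]},
    {"offset": [0,0,6],"rotation": [0,0,0]},
    {"offset": [0,0,5],"rotation": [0,0,0]},
    {"offset": [0,0,0],"rotation": [0,0,0]},
  ],
)

```text
time: 5.12
tool_pos: [0.6059, 0.2734, 0.08]
tool_rot: [3.138, -0.003, 1.496]
contact_force: [-0.5, -0.4, 0.1]
opening: 0.0918
```

```bash
python3 go.py .6055 .2725 .078 1.496
```

```text
t 5.12 pos [0.6059 0.2734 0.08  ] rot [ 3.1384e+00 -3.1000e-03  1.4962e+00] F [-0.5 -0.4  0.1] op 0.0918
offset mm [-0.9 -0.3  2. ] rotvec [ 0.0032 -0.0031  0.0002] rows>= 0.05238855823587324
```

Request:
apply_moves(
  motion=[
    {"offset": [-1,0,2],"rotation": [0.003,-0.003,0]},
    {"offset": [0,0,0],"rotation": [0,0,0]},
    {"offset": [0,0,0],"rotation": [0,0,0]},
    {"offset": [0,0,0],"rotation": [0,0,0]},
    {"offset": [0,0,0],"rotation": [0,0,0]},
    {"offset": [0,0,0],"rotation": [0,0,0]},
    {"offset": [0,0,0],"rotation": [0,0,0]},
    {"offset": [0,0,0],"rotation": [0,0,0]},
    {"offset": [0,0,0],"rotation": [0,0,0]},
    {"offset": [0,0,0],"rotation": [0,0,0]},
  ],
  grip=1,
  grip_force=30,
)

```text
time: 5.95
tool_pos: [0.6059, 0.2723, 0.0773]
tool_rot: [-3.141, 0.0, 1.496]
contact_force: [0.8, -0.9, -0.2]
opening: 0.0295
```

```bash
python3 go.py .6055 .2725 .18 1.496
```

```text
t 5.95 pos [0.6059 0.2723 0.0773] rot [-3.141e+00  3.000e-04  1.496e+00] F [ 0.8 -0.9 -0.2] op 0.0295
offset mm [   0.2   -0.5 -102.7] rotvec [-0.0006  0.0003  0.    ] rows>= 2.46256496036314
```

Opening is 29.5 mm, which matches the 30 mm block. Lifting.

Request:
apply_moves(
  motion=[
    {"offset": [0,0,-6],"rotation": [0,0,0]},
    {"offset": [0,0,-14],"rotation": [0,0,0]},
    {"offset": [0,0,-18],"rotation": [0,0,0]},
    {"offset": [0,0,-18],"rotation": [0,0,0]},
    {"offset": [0,0,-18],"rotation": [0,0,0]},
    {"offset": [0,0,-14],"rotation": [0,0,0]},
    {"offset": [0,0,-8],"rotation": [0,0,0]},
    {"offset": [0,0,0],"rotation": [0,0,0]},
  ],
)

```text
time: 6.62
tool_pos: [0.604, 0.2717, 0.176]
tool_rot: [-3.133, 0.003, 1.496]
contact_force: [0.4, 0.7, -2.6]
opening: 0.0296
```

```bash
python3 go.py .534 -.1555 .18 1.45;python3 - <<'E'
from h import *
from cell import *
p=read_camera('side');pickle.dump(p,open('s2.pkl','wb'))
cv2.imwrite('pics/s2.png',cv2.resize(p['img'][:,:,::-1],(800,600)))
E
```

```text
t 6.62 pos [0.604  0.2717 0.176 ] rot [-3.1335  0.0034  1.4961] F [ 0.4  0.7 -2.6] op 0.0296
offset mm [-431.3  -37.9   -2.2] rotvec [-0.008   0.0036  0.0461] rows>= 10.382453053207753
```

View pics/s2.png

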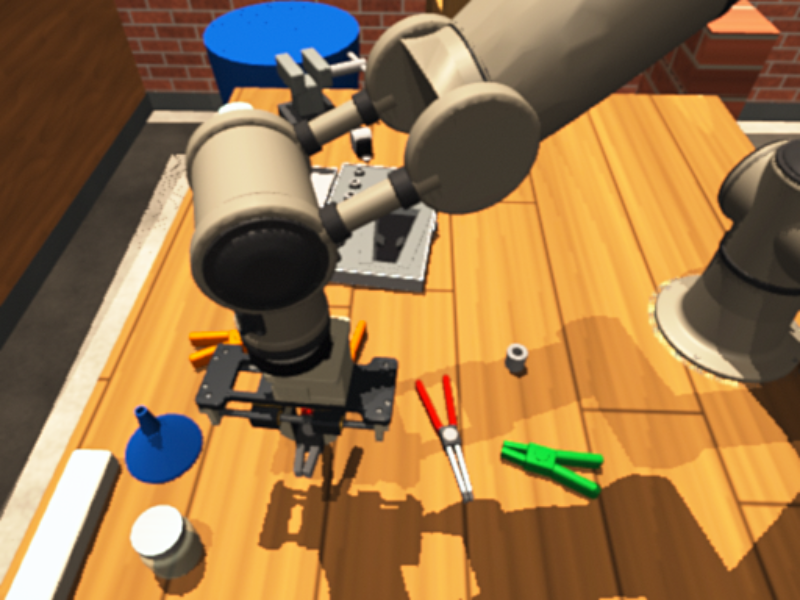

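The pliers are held level, with the jaws at about (308,455) in the side view and the shadow detached from the bench. Carrying them to the case.

Request:
apply_moves(
  motion=[
    {"offset": [-15,-1,0],"rotation": [-0.008,0.003,0.01]},
    {"offset": [-28,-3,0],"rotation": [0,0,0.01]},
    {"offset": [-34,-3,0],"rotation": [0,0,0.01]},
    {"offset": [-34,-3,0],"rotation": [0,0,0.01]},
    {"offset": [-34,-3,0],"rotation": [0,0,0]},
    {"offset": [-34,-3,0],"rotation": [0,0,0]},
    {"offset": [-34,-3,0],"rotation": [0,0,0]},
    {"offset": [-34,-3,0],"rotation": [0,0,0]},
    {"offset": [-34,-3,0],"rotation": [0,0,0]},
    {"offset": [-34,-3,0],"rotation": [0,0,0]},
    {"offset": [-30,-3,0],"rotation": [0,0,0]},
    {"offset": [-20,-2,0],"rotation": [0,0,0]},
  ],
)

```text
time: 7.67
tool_pos: [0.522, -0.0969, 0.1616]
tool_rot: [-3.121, 0.0, 1.464]
contact_force: [0.0, -0.1, -2.0]
opening: 0.0299
```

```bash
python3 go.py .534 -.1555 .16 1.45
```

```text
t 7.67 pos [ 0.522  -0.0969  0.1616] rot [-3.1211e+00  1.0000e-04  1.4642e+00] F [ 0.  -0.1 -2. ] op 0.0299
offset mm [-57.   18.2   1.2] rotvec [-0.0204  0.0003  0.0142] rows>= 1.4341509426719077
```

Request:
apply_moves(
  motion=[
    {"offset": [-18,4,-2],"rotation": [-0.02,0,0.014]},
    {"offset": [-16,4,-2],"rotation": [0,0,0]},
    {"offset": [-12,4,0],"rotation": [0,0,0]},
    {"offset": [-6,3,0],"rotation": [0,0,0]},
    {"offset": [0,0,0],"rotation": [0,0,0]},
    {"offset": [0,0,0],"rotation": [0,0,0]},
  ],
)

```text
time: 8.17
tool_pos: [0.527, -0.157, 0.16]
tool_rot: [-3.132, -0.002, 1.443]
contact_force: [-0.6, 1.1, -2.2]
opening: 0.0296
```

```bash
python3 go.py .534 -.1555 .14 1.45;python3 - <<'E'
from h import *
from cell import *
for n,c in(('side',(253,140)),('top',(350,198))):
    p=read_camera(n);pickle.dump(p,open(n+'3.pkl','wb'))
    i,o=crop(p,c,50,40,7);cv2.imwrite(f'pics/{n}3.png',i);print(o)
E
```

```text
t 8.17 pos [ 0.527 -0.157  0.16 ] rot [-3.1318e+00 -1.8000e-03  1.4425e+00] F [-0.6  1.1 -2.2] op 0.0296
offset mm [ 2.3  6.9 19.9] rotvec [-0.0098 -0.0019 -0.0074] rows>= 0.5085081260821178
(203, 100)
(300, 158)
```

View pics/side3.png

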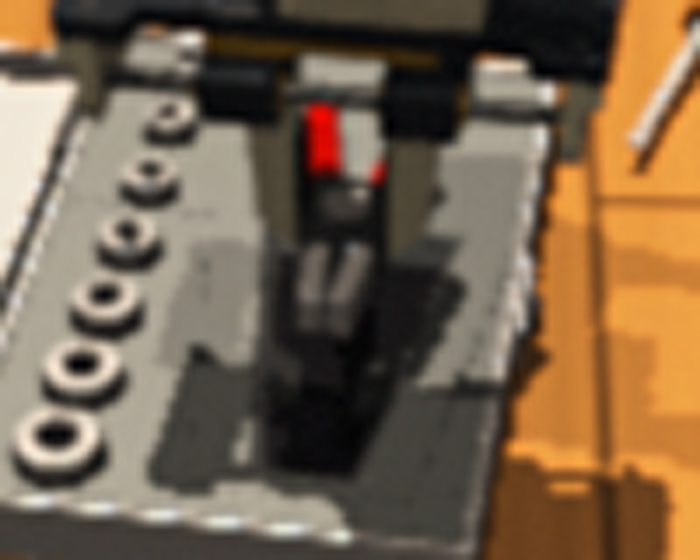

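View pics/top3.png

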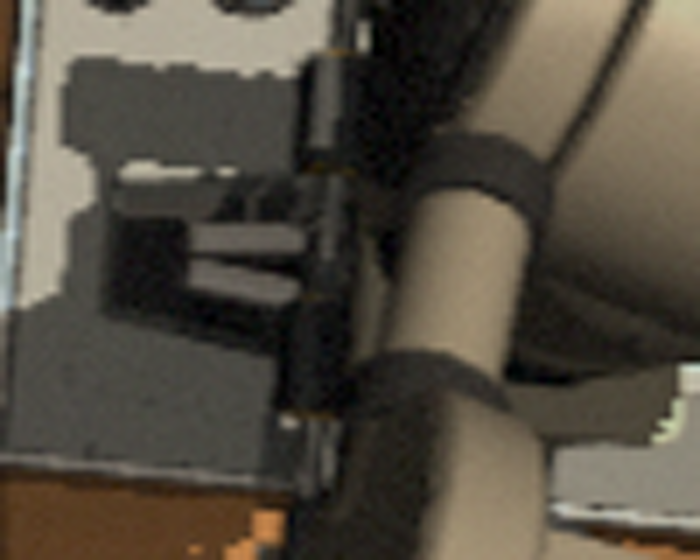

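The pliers hang centred over the cutout, jaws toward the narrow end. The disc is at about (343,205) and the jaw ends at (312,328) and (343,332) in the side crop. Next I check the in-hand offset and trim.

```bash
python3 - <<'E'
from h import *
p=pickle.load(open('side3.pkl','rb'))
f=lambda q,z,o,s:back(p,np.array(o)+(np.array(q)+.5)/s-.5,z).round(4)
print(f((343,205),.108,(203,100),7),[f(q,.104,(203,100),7) for q in((312,328),(343,334))])
p=pickle.load(open('top3.pkl','rb'))
print([f(q,.106,(300,158),7) for q in((190,236),(190,275))])
E
```

```text
[ 0.5274 -0.157   0.108 ] [array([ 0.5358, -0.0923,  0.104 ]), array([ 0.5249, -0.0894,  0.104 ])]
[array([ 0.538 , -0.1067,  0.106 ]), array([ 0.5272, -0.1063,  0.106 ])]
```

Request:
apply_moves(
  motion=[
    {"offset": [1,4,0],"rotation": [-0.01,-0.002,-0.007]},
    {"offset": [1,3,0],"rotation": [0,0,0]},
    {"offset": [0,0,0],"rotation": [0,0,0]},
  ],
)

```text
time: 8.52
tool_pos: [0.535, -0.1527, 0.16]
tool_rot: [3.141, -0.0, 1.454]
contact_force: [-0.5, 0.4, -2.0]
opening: 0.0297
```

```bash
python3 go.py .534 -.1555 .12 1.45
```

```text
t 8.52 pos [ 0.535  -0.1527  0.16  ] rot [ 3.1406e+00 -2.0000e-04  1.4543e+00] F [-0.5  0.4 -2. ] op 0.0297
offset mm [-2.9 -0.7 40. ] rotvec [ 0.0009 -0.0002  0.0043] rows>= 0.9627671333153458
```

```bash
python3 - <<'E'
from h import *
from cell import *
p=pickle.load(open('side.pkl','rb'))
f=lambda q,z,o,s:back(p,np.array(o)+(np.array(q)+.5)/s-.5,z).round(4)
print([f(q,.022,(168,258),7) for q in((195,474),(235,480),(205,495),(240,497))])
p=read_camera('side');i,o=crop(p,(253,130),30,24,13);i=cv2.convertScaleAbs(i,alpha=1.8,beta=20);cv2.imwrite('pics/s4.png',i);print(o)
pickle.dump(p,open('s4.pkl','wb'))
E
```

```text
[array([0.6139, 0.3217, 0.022 ]), array([0.6031, 0.3229, 0.022 ]), array([0.6104, 0.3272, 0.022 ]), array([0.6012, 0.3274, 0.022 ])]
(223, 106)
```

View pics/s4.png

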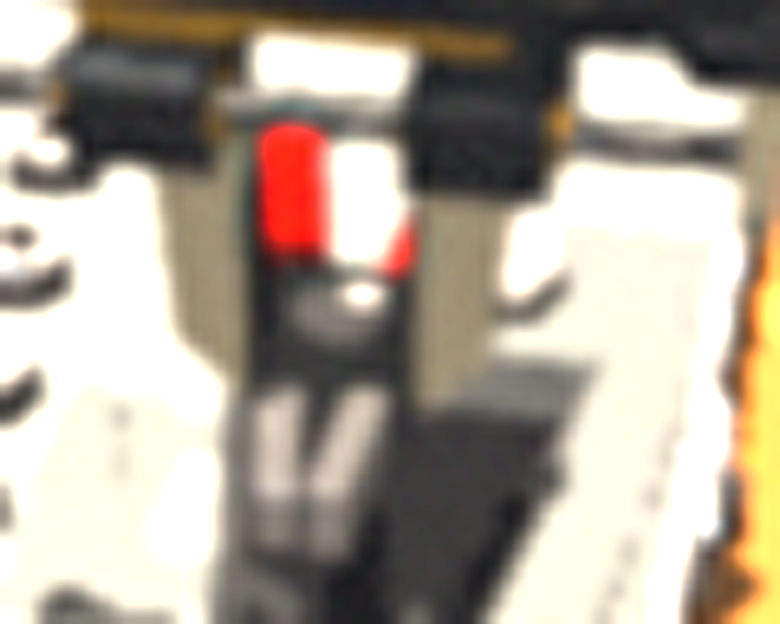

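```bash
python3 - <<'E'
from h import *
p=pickle.load(open('s4.pkl','rb'))
f=lambda q,z,o,s:back(p,np.array(o)+(np.array(q)+.5)/s-.5,z).round(4)
print([f(q,.104,(223,106),13) for q in((275,497),(325,503))],f((338,305),.108,(223,106),13))
E
python3 go.py .534 -.1555 .12 1.45
```

```text
[array([ 0.5448, -0.102 ,  0.104 ]), array([ 0.5353, -0.1006,  0.104 ])] [ 0.5351 -0.1561  0.108 ]
t 8.57 pos [ 0.5348 -0.1527  0.16  ] rot [ 3.1410e+00 -3.0000e-04  1.4544e+00] F [ 0.3 -1.2 -2.2] op 0.0297
offset mm [-2.9 -0.5 40. ] rotvec [ 0.0006 -0.0003  0.0044] rows>= 0.9617042036275937
```

Level and in line with the cutout. Descending to just above the mouth.

Request:
apply_moves(
  motion=[
    {"offset": [-1,0,8],"rotation": [0,0,0.004]},
    {"offset": [-1,0,12],"rotation": [0,0,0]},
    {"offset": [-1,0,12],"rotation": [0,0,0]},
    {"offset": [0,0,6],"rotation": [0,0,0]},
    {"offset": [0,0,0],"rotation": [0,0,0]},
    {"offset": [0,0,0],"rotation": [0,0,0]},
  ],
)

```text
time: 9.07
tool_pos: [0.5347, -0.1546, 0.1194]
tool_rot: [3.14, -0.0, 1.452]
contact_force: [0.2, 0.2, -0.6]
opening: 0.0299
```

```bash
python3 go.py .534 -.1555 .102 1.45
```

```text
t 9.07 pos [ 0.5347 -0.1546  0.1194] rot [ 3.1404e+00 -1.0000e-04  1.4515e+00] F [ 0.2  0.2 -0.6] op 0.0299
offset mm [-1.  -0.6 17.4] rotvec [ 0.0012 -0.0001  0.0015] rows>= 0.4176503266453465
```

Request:
apply_moves(
  motion=[
    {"offset": [-1,-1,4],"rotation": [0,0,0]},
    {"offset": [0,0,4],"rotation": [0,0,0]},
    {"offset": [0,0,4],"rotation": [0,0,0]},
    {"offset": [0,0,0],"rotation": [0,0,0]},
  ],
)

```text
time: 9.4
tool_pos: [0.534, -0.1557, 0.1074]
tool_rot: [3.138, 0.001, 1.451]
contact_force: [0.1, -0.4, -2.8]
opening: 0.0299
```

```bash
python3 go.py .534 -.1555 .101 1.45
```

```text
t 9.4 pos [ 0.534  -0.1557  0.1074] rot [3.1385e+00 5.0000e-04 1.4514e+00] F [ 0.1 -0.4 -2.8] op 0.0299
offset mm [ 0.2 -0.   6.4] rotvec [0.0031 0.0005 0.0014] rows>= 0.15353822744345247
```

Request:
apply_moves(
  motion=[
    {"offset": [0,0,2],"rotation": [0.003,0,0.001]},
    {"offset": [0,0,2],"rotation": [0,0,0]},
    {"offset": [0,0,2],"rotation": [0,0,0]},
    {"offset": [0,0,0],"rotation": [0,0,0]},
  ],
)

```text
time: 9.73
tool_pos: [0.5341, -0.1559, 0.1015]
tool_rot: [3.141, 0.001, 1.45]
contact_force: [-1.6, -0.8, -1.7]
opening: 0.0296
```

```bash
python3 go.py .534 -.1555 .1 1.45
```

```text
t 9.73 pos [ 0.5341 -0.1559  0.1015] rot [3.1413e+00 9.0000e-04 1.4503e+00] F [-1.6 -0.8 -1.7] op 0.0296
offset mm [ 0.4 -0.1  1.5] rotvec [0.0003 0.0009 0.0003] rows>= 0.03666912542742228
```

Request:
apply_moves(
  motion=[
    {"offset": [0,0,1],"rotation": [0,0,0]},
    {"offset": [0,0,1],"rotation": [0,0,0]},
    {"offset": [0,0,0],"rotation": [0,0,0]},
  ],
)

```text
time: 9.98
tool_pos: [0.5344, -0.156, 0.1009]
tool_rot: [3.14, 0.001, 1.45]
contact_force: [-1.4, 1.2, -0.8]
opening: 0.0299
```

```bash
python3 go.py .534 -.1555 .1 1.45
```

```text
t 9.98 pos [ 0.5344 -0.156   0.1009] rot [3.1399e+00 1.4000e-03 1.4504e+00] F [-1.4  1.2 -0.8] op 0.0299
offset mm [ 0.5 -0.5  0.9] rotvec [0.0017 0.0014 0.0004] rows>= 0.026224149787798932
```

The weight is coming off the gripper (Fz -2 → -0.8) at the expected laid-in height. I'll release with a partial opening and lift.

Request:
apply_moves(
  motion=[
    {"offset": [0,0,0],"rotation": [0,0,0]},
    {"offset": [0,0,0],"rotation": [0,0,0]},
    {"offset": [0,0,0],"rotation": [0,0,0]},
    {"offset": [0,0,0],"rotation": [0,0,0]},
    {"offset": [0,0,0],"rotation": [0,0,0]},
    {"offset": [0,0,0],"rotation": [0,0,0]},
    {"offset": [0,0,-8],"rotation": [0,0,0]},
    {"offset": [0,0,-12],"rotation": [0,0,0]},
    {"offset": [0,0,-12],"rotation": [0,0,0]},
    {"offset": [0,0,-6],"rotation": [0,0,0]},
    {"offset": [0,0,0],"rotation": [0,0,0]},
  ],
  grip=0.35,
)

```text
time: 10.9
tool_pos: [0.5353, -0.1562, 0.1419]
tool_rot: [3.138, 0.002, 1.45]
contact_force: [-0.2, -0.1, -0.1]
opening: 0.0595
```

```bash
python3 go.py .534 -.1555 .12 1.45;python3 - <<'E'
from h import *
from cell import *
p=read_camera('side');i,o=crop(p,(253,144),30,24,13);i=cv2.convertScaleAbs(i,alpha=1.8,beta=20);cv2.imwrite('pics/s5.png',i);print(o)
pickle.dump(p,open('s5.pkl','wb'))
E
```

```text
t 10.9 pos [ 0.5353 -0.1562  0.1419] rot [3.1375e+00 1.8000e-03 1.4503e+00] F [-0.2 -0.1 -0.1] op 0.0595
offset mm [ 0.6 -1.4 21.9] rotvec [0.0041 0.0018 0.0003] rows>= 0.5274157875944679
(223, 120)
```

View pics/s5.png

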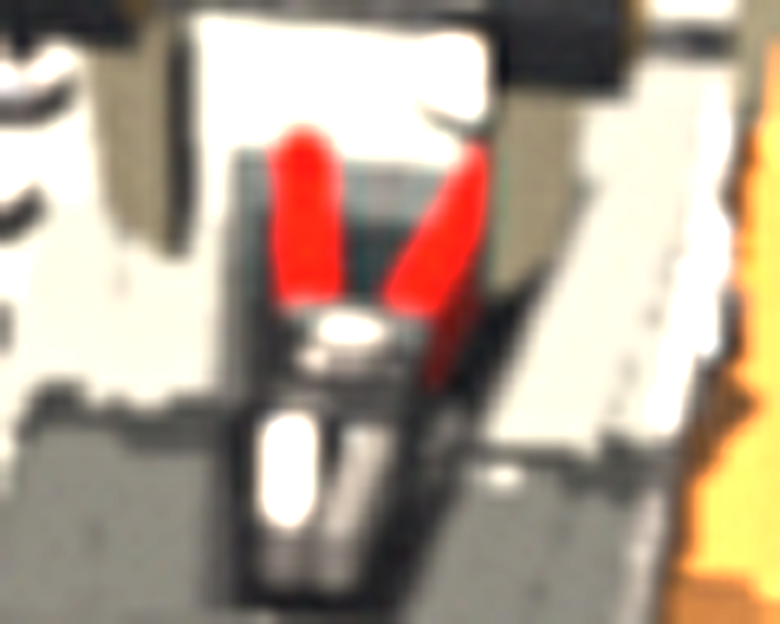

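The pliers lie in the cutout with the disc at about (350,330) and both handles inside the walls. Now I close the fingers to press on the block.

Request:
apply_moves(
  motion=[
    {"offset": [0,-1,0],"rotation": [0.004,0.002,0]},
    {"offset": [0,0,0],"rotation": [0,0,0]},
    {"offset": [0,0,0],"rotation": [0,0,0]},
    {"offset": [0,0,0],"rotation": [0,0,0]},
    {"offset": [0,0,4],"rotation": [0,0,0]},
    {"offset": [0,0,5],"rotation": [0,0,0]},
    {"offset": [0,0,5],"rotation": [0,0,0]},
    {"offset": [0,0,4],"rotation": [0,0,0]},
    {"offset": [0,0,2],"rotation": [0,0,0]},
    {"offset": [0,0,0],"rotation": [0,0,0]},
  ],
  grip=1,
  grip_force=20,
)

```text
time: 11.78
tool_pos: [0.5325, -0.1554, 0.1162]
tool_rot: [-3.136, -0.002, 1.45]
contact_force: [-0.5, 0.7, -0.0]
opening: 0.0011
```

```bash
python3 go.py .534 -.1555 .115 1.45
```

```text
t 11.78 pos [ 0.5325 -0.1554  0.1162] rot [-3.1356e+00 -2.1000e-03  1.4502e+00] F [-0.5  0.7 -0. ] op 0.0011
offset mm [0.1 1.5 1.2] rotvec [-0.006  -0.0021  0.0002] rows>= 0.04623187317161754
```

Request:
apply_moves(
  motion=[
    {"offset": [0,1.5,0],"rotation": [-0.006,-0.002,0]},
    {"offset": [0,0,1],"rotation": [0,0,0]},
    {"offset": [0,0,1],"rotation": [0,0,0]},
    {"offset": [0,0,1],"rotation": [0,0,0]},
  ],
)

```text
time: 12.12
tool_pos: [0.5348, -0.1558, 0.1145]
tool_rot: [3.139, 0.001, 1.45]
contact_force: [-2.5, 1.1, 5.9]
opening: 0.0005
```

```bash
python3 go.py .534 -.1555 .110 1.45
```

```text
t 12.12 pos [ 0.5348 -0.1558  0.1145] rot [3.1390e+00 6.0000e-04 1.4502e+00] F [-2.5  1.1  5.9] op 0.0005
offset mm [ 0.2 -0.8  4.5] rotvec [0.0026 0.0006 0.0002] rows>= 0.10878598308117797
```

Contact came at TCP z 0.1145, as predicted. Pressing on in small steps.

Request:
apply_moves(
  motion=[
    {"offset": [0,0,1.5],"rotation": [0,0,0]},
    {"offset": [0,0,1.5],"rotation": [0,0,0]},
  ],
)

```text
time: 12.28
tool_pos: [0.5352, -0.1559, 0.1131]
tool_rot: [3.137, 0.001, 1.45]
contact_force: [-0.6, 0.2, 1.5]
opening: 0.0004
```

```bash
python3 go.py .534 -.1555 .110 1.45
```

```text
t 12.28 pos [ 0.5352 -0.1559  0.1131] rot [3.1370e+00 1.3000e-03 1.4505e+00] F [-0.6  0.2  1.5] op 0.0004
offset mm [ 0.2 -1.3  3.1] rotvec [0.0046 0.0013 0.0005] rows>= 0.08122254862095846
```

Request:
apply_moves(
  motion=[
    {"offset": [0,-0.5,1.5],"rotation": [0.002,0,0]},
    {"offset": [0,0,1.5],"rotation": [0,0,0]},
    {"offset": [0,0,1.5],"rotation": [0,0,0]},
  ],
)

```text
time: 12.53
tool_pos: [0.5365, -0.1562, 0.1118]
tool_rot: [3.133, 0.003, 1.451]
contact_force: [-2.3, 1.5, 7.8]
opening: 0.0006
```

```bash
python3 go.py .534 -.1555 .110 1.45
```

```text
t 12.53 pos [ 0.5365 -0.1562  0.1118] rot [3.1326e+00 2.8000e-03 1.4505e+00] F [-2.3  1.5  7.8] op 0.0006
offset mm [ 0.4 -2.6  1.8] rotvec [0.009  0.0028 0.0006] rows>= 0.07646712939630537
```

Request:
apply_moves(
  motion=[
    {"offset": [0,-2,2],"rotation": [0.009,0.003,0]},
    {"offset": [0,-1,2.5],"rotation": [0.004,0,0]},
  ],
)

```text
time: 12.7
tool_pos: [0.5371, -0.1566, 0.1112]
tool_rot: [3.135, 0.002, 1.45]
contact_force: [-1.0, 3.8, 17.1]
opening: 0.0008
```

```bash
python3 go.py .534 -.1555 .110 1.45
```

```text
t 12.7 pos [ 0.5371 -0.1566  0.1112] rot [3.1346e+00 1.7000e-03 1.4502e+00] F [-1.   3.8 17.1] op 0.0008
offset mm [ 0.7 -3.3  1.2] rotvec [0.007  0.0017 0.0002] rows>= 0.084860467189559
```

Request:
apply_moves(
  motion=[
    {"offset": [0,-1,3.5],"rotation": [0.006,0,0]},
    {"offset": [0,0,3.5],"rotation": [0.003,0,0]},
  ],
)

```text
time: 12.87
tool_pos: [0.5378, -0.1567, 0.1094]
tool_rot: [3.138, 0.003, 1.451]
contact_force: [-16.9, 6.7, 47.2]
opening: 0.0004
```

```bash
python3 go.py .534 -.1555 .110 1.45
```

```text
t 12.87 pos [ 0.5378 -0.1567  0.1094] rot [3.1378 0.0033 1.4506] F [-16.9   6.7  47.2] op 0.0004
offset mm [ 0.7 -4.  -0.6] rotvec [0.0038 0.0033 0.0006] rows>= 0.09754891663214262
```

It has bottomed at z 0.1094 with a stiff reaction, against about 0.110 expected. Backing off and lifting to inspect.

Request:
apply_moves(
  motion=[
    {"offset": [0,0,-6],"rotation": [0,0,0]},
    {"offset": [0,0,-15],"rotation": [0,0,0]},
    {"offset": [0,0,-25],"rotation": [0,0,0]},
    {"offset": [0,0,-30],"rotation": [0,0,0]},
    {"offset": [-30,0,-30],"rotation": [0,0,0]},
    {"offset": [-35,0,-20],"rotation": [0,0,0]},
    {"offset": [-35,0,0],"rotation": [0,0,0]},
    {"offset": [-35,0,0],"rotation": [0,0,0]},
    {"offset": [-35,0,0],"rotation": [0,0,0]},
    {"offset": [-30,0,0],"rotation": [0,0,0]},
    {"offset": [-15,0,0],"rotation": [0,0,0]},
    {"offset": [0,0,0],"rotation": [0,0,0]},
  ],
)

```text
time: 13.87
tool_pos: [0.5112, -0.3776, 0.2463]
tool_rot: [3.132, 0.009, 1.456]
contact_force: [0.5, 0.1, 0.1]
opening: 0.0002
```

```bash
python3 - <<'E'
from h import *
from cell import *
o=observe();print(o['time'],o['tool_pos'],o['contact_force'])
for n,c in(('side',(253,144)),('top',(350,198))):
    p=read_camera(n);pickle.dump(p,open(n+'6.pkl','wb'))
    i,o=crop(p,c,45,36,8);i=cv2.convertScaleAbs(i,alpha=1.3,beta=20);cv2.imwrite(f'pics/{n}6.png',i);print(o)
    print([(d['location'],d['score']) for d in tip_of('pliers_center',p)])
E
```

```text
13.8667 [ 0.5111938  -0.37760637  0.24626924] [0.50415765 0.14518806 0.05148005]
(208, 108)
[([0.7451, 0.0677, 0.0125], 0.77), ([0.5325, -0.1563, 0.0289], 0.76), ([0.5919, 0.1029, 0.0148], 0.7), ([0.5578, -0.2224, -0.0016], 0.34)]
(305, 162)
[([0.7496, 0.0659, 0.0111], 0.96), ([0.3245, 0.2471, 0.0108], 0.93), ([0.5916, 0.1074, 0.0137], 0.74), ([0.5384, -0.1537, 0.0348], 0.67)]
```

View pics/side6.png

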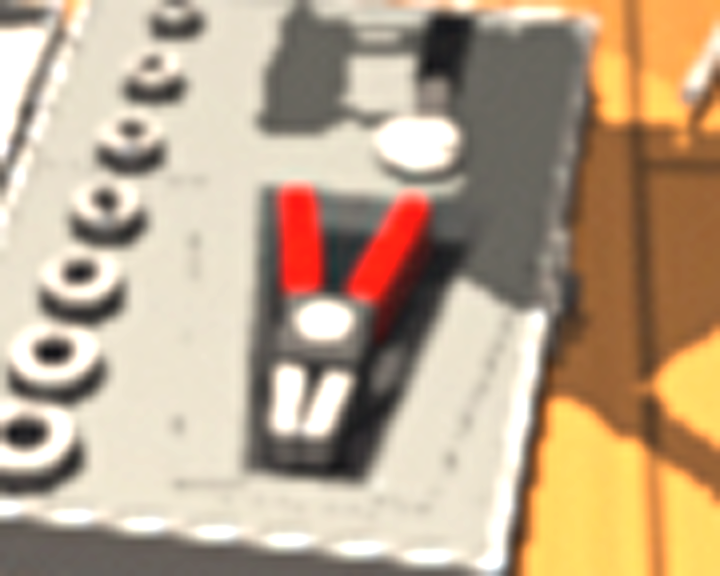

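View pics/top6.png

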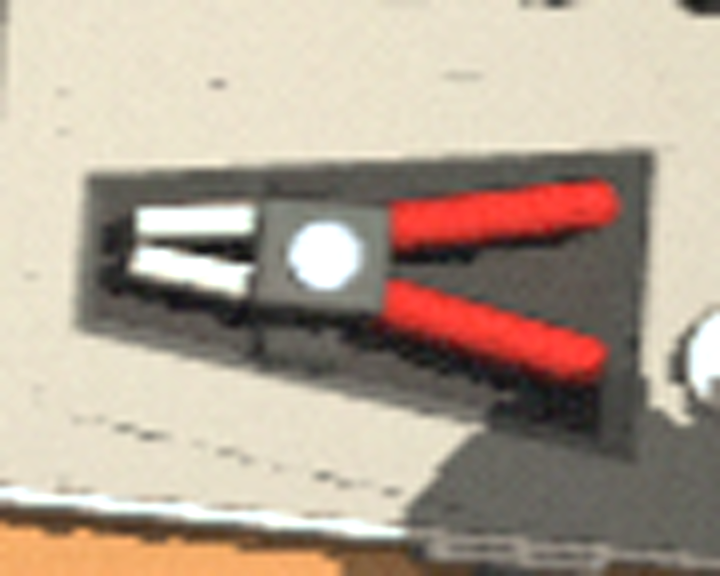

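The pliers lie in the wedge with the jaws at the narrow end (top crop disc (325,255), side crop disc (324,320)). I'll check the height by triangulation.

```bash
python3 - <<'E'
from h import *
from scipy.optimize import least_squares
S=pickle.load(open('side6.pkl','rb'));T=pickle.load(open('top6.pkl','rb'));S0=pickle.load(open('side.pkl','rb'));T0=pickle.load(open('top.pkl','rb'))
px=lambda q,o,s:np.array(o)+(np.array(q)+.5)/s-.5
def tri(a,ua,b,ub):
    r=least_squares(lambda X:np.r_[proj(a,X)-ua,proj(b,X)-ub],[.5,0,.03]);return r.x.round(4),r.fun.round(2)
def blob(p,c,r=7):  # disc centroid by brightness
    x,y=np.round(c).astype(int);g=p['img'][y-r:y+r+1,x-r:x+r+1].astype(float).min(2)
    m=(g>150).astype(np.uint8);n,l,st,ce=cv2.connectedComponentsWithStats(m)
    k=min(range(1,n),key=lambda k:np.hypot(*(ce[k]-r)));return ce[k]+[x-r,y-r],st[k,4]
for nm,a,ca,b,cb in(('now',S,px((324,320),(208,108),8),T,px((325,255),(305,162),8)),('bench',S0,px((249,292),(168,258),7),T0,px((308,283),(112,140),10))):
    A,B=blob(a,ca,5),blob(b,cb,6);print(nm,A,ca,B,cb);print(tri(a,A[0],b,B[0]),tri(a,ca,b,cb))
# mouth corners, for reference, insert z
for sc,tc in(((260,468),(127,175)),((278,112),(693,150)),((560,140),(671,460)),((405,480),(117,327))):
    print('mouth',tri(S,px(sc,(213,120),10),T,px(tc,(300,162),8)))
E
```

```text
now (array([248. , 147.5]), np.int32(24)) [248.0625 147.5625] (array([345.19607843, 193.31372549]), np.int32(51)) [345.1875 193.4375]
(array([ 0.5376, -0.1556,  0.0466]), array([-0.21, -0.02,  0.  ,  0.16])) (array([ 0.5374, -0.1556,  0.0463]), array([-0.19, -0.02,  0.  ,  0.15]))
bench (array([202.87671233, 299.39726027]), np.int32(73)) [203.14285714 299.28571429] (array([142.325, 167.975]), np.int32(40)) [142.35 167.85]
(array([0.6055, 0.2732, 0.0279]), array([ 0.06,  0.01, -0.  , -0.07])) (array([0.6053, 0.2731, 0.0282]), array([-0.11, -0.01,  0.01,  0.13]))
mouth (array([ 0.5608, -0.0968,  0.0319]), array([-0.57, -0.06,  0.01,  0.46]))
mouth (array([ 0.5642, -0.247 ,  0.0311]), array([-0.29, -0.03,  0.  ,  0.21]))
mouth (array([ 0.4823, -0.2368,  0.0313]), array([-0.26, -0.02, -0.  ,  0.19]))
mouth (array([ 0.5213, -0.0925,  0.0329]), array([-0.03, -0.  , -0.  ,  0.03]))
```

```bash
python3 - <<'E'
from h import *
from scipy.optimize import least_squares
S=pickle.load(open('side6.pkl','rb'));T=pickle.load(open('top6.pkl','rb'));S0=pickle.load(open('side.pkl','rb'));T0=pickle.load(open('top.pkl','rb'))
px=lambda q,o,s:np.array(o)+(np.array(q)+.5)/s-.5
def tri(a,ua,b,ub):
    return least_squares(lambda X:np.r_[proj(a,X)-ua,proj(b,X)-ub],[.5,0,.03]).x.round(4)
for s,t in(((285,432),(135,220)),((318,436),(132,262))): print('jaw now',tri(S,px(s,(208,108),8),T,px(t,(305,162),8)))
for s,t in(((195,474),(92,250)),((235,480),(92,305))): print('jaw bench',tri(S0,px(s,(168,258),7),T0,px(t,(112,140),10)))
def red(p,roi):
    x0,y0,x1,y1=roi;i=p['img'][y0:y1,x0:x1].astype(int);m=((i[...,0]>110)&(i[...,1]<60)&(i[...,2]<60)).astype(np.uint8)
    n,l,st,ce=cv2.connectedComponentsWithStats(m);return [(ce[k]+[x0,y0]).round(2) for k in range(1,n) if st[k,4]>15]
a,b=red(S,(238,125,268,155)),red(T,(345,178,390,215));a0,b0=red(S0,(190,260,230,300)),red(T0,(145,150,185,190))
print(a,b,a0,b0)
try:
    for k in(0,1):print('handle now',tri(S,a[k],T,b[k]),'bench',tri(S0,a0[k],T0,b0[k]))
except Exception as e:print(e)
E
```

```text
jaw now [ 0.5483 -0.1079  0.039 ]
jaw now [ 0.5374 -0.1067  0.0386]
jaw bench [0.6143 0.3217 0.0221]
jaw bench [0.6033 0.3222 0.0203]
[array([245., 138.]), array([256.11, 138.84])] [array([367.45, 188.04]), array([365.92, 202.57])] [array([200.51, 279.1 ]), array([215.36, 280.28])] [array([164.4 , 161.82]), array([163.7 , 175.99])]
handle now [ 0.5482 -0.2043  0.0394] bench [0.6178 0.2267 0.0217]
handle now [ 0.5173 -0.199   0.0417] bench [0.5871 0.2284 0.022 ]
```

The rise from bench to cutout is 17–18 mm at the jaws, 18.4 mm at the block and 18–20 mm at the handles. Home should be 18 mm and unseated would be 23 mm, so they are flat and home.

```bash
python3 -c "
from cell import *
print(hand_in(),observe()['time'])"
```

```text
the job is handed in; nothing more can be done
the job is handed in; nothing more can be done
```

The short broad-nosed pliers are in the wedge cutout of the socket case, jaws at the narrow end. I laid them in, released them, and pressed the block down with the closed fingertips until it bottomed. The gripper was clear and touching nothing when I handed the job in, at about 14 s.

**Seated home:** the last two-view check put the pliers 17–20 mm above their bench height at jaws, block and handles. Home is 18 mm and unseated would be 23 mm. The tool also sank about 5 mm from first contact to a stiff stop, the drop expected past the clips.

**Off or uncertain:**
- The press drifted sideways, so the pliers sit about 3.5 mm off my estimate of the cutout centre, within the 6 mm of play.
- The final push showed 47 N vertical at the fingertips, well above the 10–15 N the clips need. It was below the 120 N wrist limit, and I take the 40 N limit to cover only the arm and gripper body.
- In the final pictures the network found the pliers near the cutout in both views, with scores of 0.76 and 0.67. It also still reported the look-alikes, as expected.

I did not touch the long-nosed pliers or the look-alikes; I did not re-measure the long-nosed pliers at the end.

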